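Set and lock the bench gas regulator

ROBOT

A 6-joint arm with a two-finger parallel gripper is mounted at the origin on a cart in front of the work surface, level with it; the furniture and walls round the work are solid. World frame = base frame: x ahead of the robot, y to its left, z up, the work surface at z = 0. Lengths are in m, angles in rad, forces in N, time in s.
With the tool pointing down it reaches from about 0.25 to 0.725 m from the base axis. Payload 4 kg.
Tool frame: the origin (TCP) lies midway between the tips of the shut fingers; the grasp point (between the pads) lies 19 mm behind it (bot.grip_point_offset is the distance from the TCP to the grasp point, in m); z points along the fingers, y is the line along which they close (so a half turn about z gives the same grasp; the last joint's range is limited). The gripper opens to 85 mm and grips with 20 to 120 N. Pads are 22 mm wide; open, the fingers measure 114 mm over their backs; the gripper's body (76 mm by 85 mm) begins 54 mm behind the grasp point. The pads swing forward as they close: fully open they stand 13 mm farther back than shut.
Start: joints at [-1.332, 0.241, 0.005, 1.335, 0, 1.571], TCP at [0.118, -0.486, 0.231] pointing down, gripper open.
Joint ranges: [-2.72, 2.72], [-1.05, 1.87], [-1.09, 1.28], [-1.99, 2.15], [-1.42, 1.44], [-3.14, 3.14]. Speed limits (rad/s): [2.79, 2.79, 3.14, 3.14, 3.14, 3.14].

INTERFACE

Orientations are given as a unit quaternion [x, y, z, w].
In Python, from workcell import bot gives the robot as it stands.
- The arm moves only by the tool step_arm, never from a script. Its argument "targets" is text: rows parted by semicolons, each of 7 numbers parted by spaces: the opening, from -1 (shut) to 1 (fully open), so that 0 is half open, then the shift along the world's x, y, z normalised to -1 to 1, where 1 is 0.5 m, then the turn, a rotation vector about the world's x, y, z normalised to -1 to 1, where 1 is pi/4 rad. In form: gripper x y z wx wy wz; .... A call has 1 to 10 rows; each row is the pose to reach, as a shift and turn from the pose commanded when the call began; what a row does not reach only later rows make up. A row lasts 1/12 s, in which the tool goes at most 41.7 mm and 7.16 degrees, less where a joint would pass 70% of its speed; a pose out of reach is approached as far as the arm can. A call with a number of a shift or a turn outside -1 to 1 is refused whole. A call with a gripper value outside its range is refused whole. The fingers move at their own pace and stop on an object; the grip force is fixed at half the most. Time passes only in rows, so rows that repeat a pose let the fingers close. It gives the time, the measured TCP pose, the force, the opening and the grip force at its end, in the units of the state.
- bot.get_obs(): the state, without advancing time (a new reading comes with each control period).
- bot.camera(name): name is "side" or "top"; returns the picture (420x560x3 uint8, red, green, blue); there is no depth.
- bot.camera_info(name): a dict with "vertical_fov" (degrees; the focal length in pixels is half the picture's height over the tangent of half this angle, whatever the lens; pixels are square), "cx", "cy" (the principal point, pixels), "pose" (4x4, takes a point from camera to world coordinates). Camera axes: x right, y up, looking along -z (the intrinsics and any distortion apply to the point x, -y, -z); pixel columns grow to the right and rows downward; lengths in m; the calibration is good to about 2 mm. A picture is of the moment at which its call begins. camera_info takes no time and is no camera call.
- bot.job_done(): hands the job in; it is judged then, once.
The state is a dict: "clock": time; "joint_pos": joint angles; "joint_vel": joint speeds; "tau": joint torques, N m; "eef_pos": TCP position; "tool_rot": TCP orientation; "ft_force": force on the tool from outside, world axes, zero at the start; "ft_torque": the same for the moment, N m; "grip_width": finger opening in m; "grasp_force": force on a finger pad.
Only numpy, scipy, OpenCV 4.12 (cv2) and the standard library are available. Lean on these libraries where they do the work, as an engineer would, in place of code of your own. Each camera call takes 0.05 s, during which the arm holds its last target. There are 200 camera calls.

TASK

Set the gas regulator on the bench: turn its wing knob clockwise until the pointed end stands over the raised black arc on the dial, then pull the knob straight up until it is fully out and locked. The lock catches at just one spot somewhere along that arc, which cannot be seen, so feel for it with light pulls and small turns; never force the knob up against the lock, and leave the other things on the bench alone.

Things in the scene. Friction and masses are not known exactly. Their poses are not given: they have to be found in the camera images.
- regulator: Grey metal gas regulator fixed to the bench: block 90 x 84 x 60 mm on a 112 x 100 mm foot plate, round white gauge on its front (-x), brass hose port on either side (y). On top an aluminium dial 82 mm across, upper face 64 mm above the bench. Origin: centre of the underside, z up; the knob's axis is this z axis. The load between the knob and its lock in the block must stay below 15 N.
- lock_arc (a point): Top middle of the raised black arc on the dial: 9 mm wide, 4 mm high, 50 degrees long (0.44 rad either side of this point), the only raised mark (the rest are thin flush graduations); this point is 35.5 mm from the knob's axis towards the block's -x, 67 mm above the bench. The lock slot lies somewhere along the arc, up to 0.42 rad either side of this point, differently each time.
- knob: Black plastic wing knob in the middle of the dial: skirt 55 mm across, 8 mm high, 1 mm above the dial when in; on it an upright bar 46 long, 14 thick, 38 mm high, its top 111 mm above the bench when in, gripped across its thickness. Origin on the axis at the skirt's underside. The bar lies along the knob's x; its pointed end with a white line is at -x. Turning takes about 0.12 N m.
- knob_grip (a point): Where to grip: on the knob's axis, 10 mm below the bar's top, 28 mm above the skirt's top (101 mm above the bench when the knob is in). Axes as the knob's.
- knob_turn (a joint): Angle of the knob in rad: 0 when its pointed end stands at the middle of the raised arc, positive counter-clockwise seen from above. Starts between 0.72 and 1.05; stops at -0.8 and 1.6. The lock pin enters the slot when the knob is within 0.045 rad of the slot's middle; once in the slot the knob cannot be turned.
- knob_pull (a joint): How far the knob is pulled up, m: 0 when in, 0.014 at the end stop; locked above 0.012; stays where it is left. With the pin at the slot it rises against 4 N only (drag and weight). Elsewhere the pin meets a hidden sprung ring after 2 mm, which gives 1 mm per 4 N and at most 6 mm, so a blocked pull is felt at once; push the knob back in before turning on.
- petri_3: Clear petri dish with lid, 91 mm across, 15 mm high, lying loose beside the regulator. Origin: centre of the underside.
- tape_white: Roll of white tape lying flat, 68 mm across, 19 mm high, loose behind the regulator. Origin: centre of the underside.
- marker_red: White marker pen with red cap, 138 mm long, 14 mm thick, lying loose beside the regulator. Origin: centre of the underside.
- tube_c: Conical plastic tube with red screw cap, about 120 mm long, lying loose in front of the regulator. Origin: centre of the underside.

How it is judged:
By the outcome, as a careful person would: the job done as asked, in the order asked, and still so for the second after the job is handed in, with the robot touching nothing.
It also fails if it takes over 58 s, if anything falls off the work surface, if the arm or the gripper's body presses on something with over 40 N, if the wrist force passes 120 N, or if a joint passes its speed limit or range.

## Working session

There is one attempt and no reset: what is moved stays moved. The work goes in short steps, Python scripts to look and compute and a tool call to move; the robot and the scene stay as the last step left them, time stands still between calls to the robot, and variables do not carry over. Pictures are saved under pics/ and viewed, at most 10 in all, crops included, and the job is handed in when it is done.

Besides the shell and the picture viewer there is one more tool, called after ">>>" as name(argument=value, ...), one argument or row to a line, values as JSON. step_arm: Moves the arm, as the interface text tells. Scaled input: -1 to 1 covers 0.5 m each way for a shift and pi/4 rad each way for a turn. Its arguments: {"type":"object","properties":{"targets":{"type":"string"}},"required":["targets"]}

```bash
mkdir -p pics; ls; python3 - <<'E'
from workcell import bot
import cv2,numpy as np
for n in("top","side"):
    im=bot.camera(n); cv2.imwrite(f"pics/{n}0.png",im[:,:,::-1]); np.save(f"{n}0.npy",im)
    print(n,bot.camera_info(n))
o=bot.get_obs();print(o)
E
```

```text
pics
top {'vertical_fov': 42.890497015489125, 'cx': 284.6371608585655, 'cy': 206.0424803725968, 'pose': array([[-0.00591725,  0.99005632, -0.14054701,  0.42109908],
       [-0.9999366 , -0.00720476, -0.00865365, -0.089295  ],
       [-0.00958021,  0.14048689,  0.99003619,  1.02494984],
       [ 0.        ,  0.        ,  0.        ,  1.        ]])}
side {'vertical_fov': 50.67822458170827, 'cx': 283.23405249230404, 'cy': 211.97259883481937, 'pose': array([[ 0.99842601,  0.02896386, -0.048027  ,  0.54100394],
       [-0.05506149,  0.66903996, -0.74118403, -0.70197839],
       [ 0.01066444,  0.74266185,  0.6695817 ,  0.64304429],
       [ 0.        ,  0.        ,  0.        ,  1.        ]])}
{'clock': 0.1, 'joint_pos': array([-1.33199749e+00,  2.41344979e-01,  3.84692219e-03,  1.33519053e+00,
        3.09025495e-05,  1.57083640e+00]), 'joint_vel': array([-1.14611491e-03, -2.51311764e-04,  1.01330967e-03, -2.92114336e-03,
        2.13580269e-03, -6.39014977e-05]), 'tau': array([ 5.71573546e-04, -3.73139942e+01,  2.53009057e+01,  1.08726285e-02,
        3.14711133e-05, -1.29041098e-05]), 'eef_pos': array([ 0.11814265, -0.48525743,  0.23049372]), 'tool_rot': array([ 9.92882298e-01,  1.19095958e-01, -9.73767454e-05, -9.41232420e-04]), 'ft_force': array([-0.20599727, -0.09010358, -0.64808191]), 'ft_torque': array([-0.00153049, -0.02727001, -0.03860311]), 'grasp_force': 0.0, 'grip_width': 0.08518632330649}
```

View pics/top0.png

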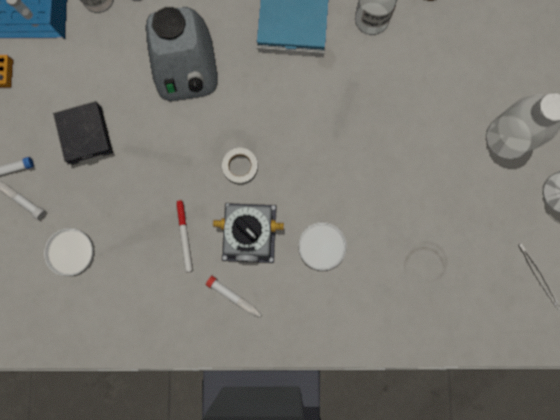

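View pics/side0.png

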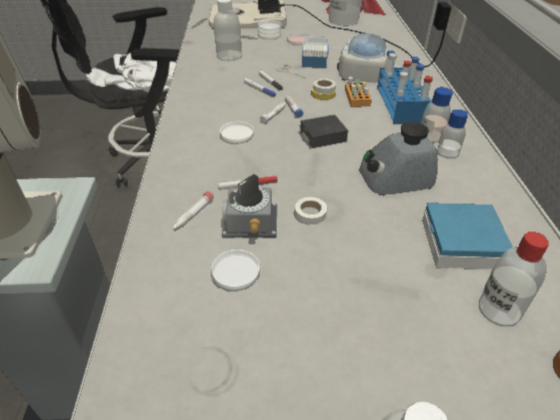

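The top view shows the regulator near (248,232), with the knob at (247,229) and a white line running towards (256,237). The side view shows the knob near (250,190). I'll enlarge both.

```bash
cat > h.py <<'E'
from workcell import bot
import cv2,numpy as np
def ray(n,u,v):
    i=bot.camera_info(n);P=i["pose"];f=210/np.tan(np.radians(i["vertical_fov"]/2))
    d=P[:3,:3]@np.array([(u-i["cx"])/f,-(v-i["cy"])/f,-1]);return P[:3,3],d
def onz(n,u,v,z):
    c,d=ray(n,u,v);return (c+d*(z-c[2])/d[2])[:2]
E
python3 - <<'E'
from h import *
t=np.load("top0.npy");s=np.load("side0.npy")
a=cv2.resize(t[195:270,210:290],None,fx=5,fy=5,interpolation=cv2.INTER_CUBIC)
b=cv2.resize(s[170:245,210:290],None,fx=5,fy=5,interpolation=cv2.INTER_CUBIC)
cv2.imwrite("pics/crop0.png",np.hstack([a,b])[:,:,::-1])
E
```

```text
(no output)
```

View pics/crop0.png

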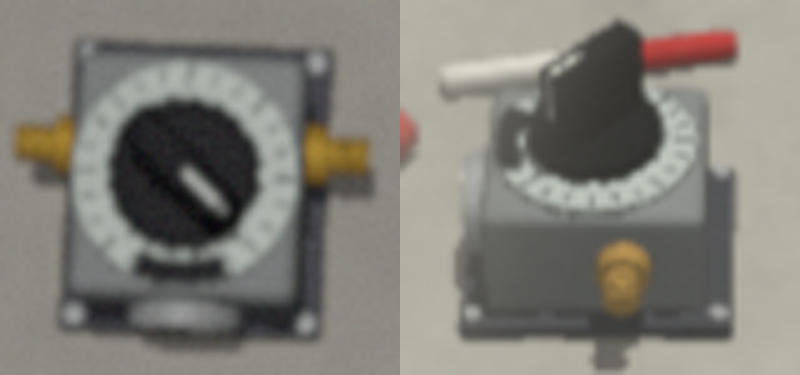

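```bash
python3 - <<'E'
from h import *
T=lambda x,y,z:onz("top",210+(x+.5)/5-.5,195+(y+.5)/5-.5,z)
S=lambda x,y,z:onz("side",210+(x-400+.5)/5-.5,170+(y+.5)/5-.5,z)
dial=T(186,172,.064);sk=T(185,173,.073);arc=T(180,267,.067)
b=[T(*p,.008) for p in((88,48),(318,62),(308,322),(72,314))]
print("dial",dial,"skirt",sk,"arc",arc,"bolts",np.mean(b,0),b)
print("yaw bolts",[np.arctan2(*(q-p)[::-1]) for p,q in((b[3],b[0]),(b[2],b[1]))],[np.arctan2(*(p-q)[::-1])-np.pi/2 for p,q in((b[3],b[2]),(b[0],b[1]))])
d=dial-arc;print("arc yaw",np.arctan2(d[1],d[0]))
a,c=T(185,172,.111),T(228,214,.111);d=a-c;print("line",a,c,np.arctan2(d[1],d[0]))
print("side port mid/ bolts",S(473,312,.008),S(718,312,.008), "side skirt",S(597,140,.070))
E
```

```text
dial [ 0.51614317 -0.0123205 ] skirt [ 0.5148963  -0.01268486] arc [ 0.48169383 -0.01054764] bolts [ 0.51644501 -0.01185431] [array([0.56985206, 0.03010128]), array([ 0.56376865, -0.05842082]), array([ 0.46428443, -0.0543399 ]), array([0.46787489, 0.0352422 ])]
yaw bolts [np.float64(-0.05036981968066489), np.float64(-0.040997805008744934)] [np.float64(-0.04005867098669569), np.float64(-0.06861404316014919)]
arc yaw -0.05141764519651824
line [ 0.51149693 -0.01574158] [ 0.49694626 -0.03054636] 0.794054187037518
side port mid/ bolts [ 0.463317   -0.05453174] [ 0.56278894 -0.05893998] side skirt [ 0.51608338 -0.0218487 ]
```

The axis is at about (0.516, -0.012), the block's yaw about -0.05 and the knob's angle about 0.84. I'll use the half-turn grasp, because otherwise joint 6 would pass its range.

>>> step_arm(
  targets="1 0.796 0.948 0 0 0 0.98;1 0.796 0.948 0 0 0 0.98;1 0.796 0.948 0 0 0 0.98;1 0.796 0.948 0 0 0 0.98;1 0.796 0.948 0 0 0 0.98;1 0.796 0.948 0 0 0 0.98;1 0.796 0.948 0 0 0 0.98;1 0.796 0.948 0 0 0 0.98;1 0.796 0.948 0 0 0 0.98;1 0.796 0.948 0 0 0 0.98",
)

```text
clock: 0.93
eef_pos: [0.3868, -0.1648, 0.2312]
tool_rot: [0.876, 0.483, -0.0, -0.0]
ft_force: [1.0, -1.5, 0.3]
grip_width: 0.0852
grasp_force: 0.0
```

>>> step_arm(
  targets="1 0.24 0.28 0 0 0 0.98;1 0.24 0.28 0 0 0 0.98;1 0.24 0.28 0 0 0 0.98;1 0.24 0.28 0 0 0 0.98;1 0.24 0.28 0 0 0 0.98;1 0.24 0.28 0 0 0 0.98;1 0.24 0.28 0 0 0 0.98",
)

```text
clock: 1.52
eef_pos: [0.5065, -0.0253, 0.2303]
tool_rot: [0.628, 0.778, -0.001, -0.001]
ft_force: [0.2, 0.3, -0.2]
grip_width: 0.0856
grasp_force: 0.0
```

>>> step_arm(
  targets="1 0 0 0 0 0 0.98;1 0 0 0 0 0 0.98;1 0 0 0 0 0 0.98;1 0 0 0 0 0 0.98;1 0 0 0 0 0 0.98;1 0 0 0 0 0 0.98;1 0 0 0 0 0 0.98",
)

```text
clock: 2.1
eef_pos: [0.5055, -0.0274, 0.2311]
tool_rot: [0.293, 0.956, -0.0, -0.0]
ft_force: [-0.5, 0.0, -0.8]
grip_width: 0.0856
grasp_force: 0.0
```

>>> step_arm(
  targets="1 0 0 0 0 0 0.98;1 0 0 0 0 0 0.98;1 0 0 0 0 0 0.98;1 0 0 0 0 0 0.98;1 0 0 0 0 0 0.98;1 0 0 0 0 0 0.98;1 0 0 0 0 0 0.98;1 0 0 0 0 0 0.98",
)

```text
clock: 2.77
eef_pos: [0.5058, -0.0271, 0.2312]
tool_rot: [-0.085, 0.996, -0.0, -0.0]
ft_force: [-0.6, -0.0, 0.4]
grip_width: 0.0854
grasp_force: 0.0
```

>>> step_arm(
  targets="1 0.02 0.03 0 0 0 0.795;1 0.02 0.03 0 0 0 0.795;1 0.02 0.03 -0.05 0 0 0.795;1 0.02 0.03 -0.1 0 0 0.795;1 0.02 0.03 -0.15 0 0 0.795;1 0.02 0.03 -0.18 0 0 0.795;1 0.02 0.03 -0.18 0 0 0.795;1 0.02 0.03 -0.18 0 0 0.795",
)

```text
clock: 3.43
eef_pos: [0.5154, -0.0118, 0.1408]
tool_rot: [-0.388, 0.922, 0.0, -0.001]
ft_force: [0.5, 0.2, 0.2]
grip_width: 0.0853
grasp_force: 0.0
```

```bash
python3 - <<'E'
from h import *
t=bot.camera("top");s=bot.camera("side")
a=cv2.resize(t[180:280,200:300],None,fx=4,fy=4,interpolation=cv2.INTER_CUBIC)
b=cv2.resize(s[145:245,200:300],None,fx=4,fy=4,interpolation=cv2.INTER_CUBIC)
cv2.imwrite("pics/crop1.png",np.hstack([a,b])[:,:,::-1])
o=bot.get_obs();print(o["eef_pos"],o["tool_rot"],o["joint_pos"],bot.grip_point_offset)
E
```

```text
[ 0.51715671 -0.0118419   0.14262987] [-3.88576275e-01  9.21415879e-01 -4.46577385e-04  1.02777623e-03] [-2.29100033e-02  3.28469505e-01 -1.13274391e-01  1.12681138e+00
  2.71168848e-05 -8.21082383e-01] 0.0187
```

View pics/crop1.png

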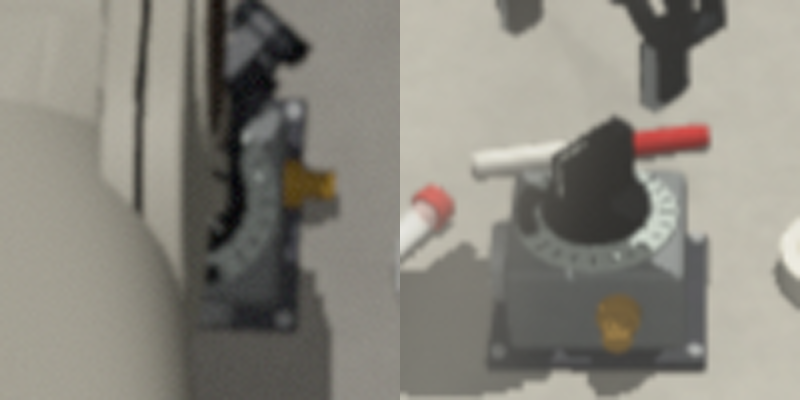

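The fingers straddle the bar: in the side crop they are at about (520,10) and (660,80), centred over the bar near (595,150). I'll go down and close.

>>> step_arm(
  targets="1 0 0 -0.05 0 0 0;1 0 0 -0.09 0 0 0;1 0 0 -0.118 0 0 0;1 0 0 -0.118 0 0 0;1 0 0 -0.118 0 0 0;1 0 0 -0.118 0 0 0",
)

```text
clock: 4.03
eef_pos: [0.5177, -0.0118, 0.0841]
tool_rot: [-0.389, 0.921, -0.001, 0.001]
ft_force: [-0.3, 0.3, 0.8]
grip_width: 0.0854
grasp_force: 0.0
```

>>> step_arm(
  targets="-1 0 0 0 0 0 0;-1 0 0 0 0 0 0;-1 0 0 0 0 0 0;-1 0 0 0 0 0 0;-1 0 0 0 0 0 0;-1 0 0 0 0 0 0;-1 0 0 0 0 0 0;-1 0 0 0 0 0 0;-1 0 0 0 0 0 0;-1 0 0 0 0 0 0",
)

```text
clock: 4.87
eef_pos: [0.5162, -0.0116, 0.0826]
tool_rot: [-0.39, 0.921, 0.0, 0.0]
ft_force: [-1.4, 0.7, 4.1]
grip_width: 0.0133
grasp_force: 59.1
```

```bash
cat > st.py <<'E'
from h import *
o=bot.get_obs();q=o["tool_rot"];a=2*np.arctan2(q[1],q[0])-np.pi
print("t",round(o["clock"],2),o["eef_pos"].round(4),"F",o["ft_force"].round(1),"M",o["ft_torque"].round(2),"w",o["grip_width"].round(4),"turn est",round(a+.05,3))
E
python3 st.py
```

```text
Traceback (most recent call last):
  File "st.py", line 3, in <module>
    print("t",round(o["clock"],2),o["eef_pos"].round(4),"F",o["ft_force"].round(1),"M",o["ft_torque"].round(2),"w",o["grip_width"].round(4),"turn est",round(a+.05,3))
                                                                                                                   ^^^^^^^^^^^^^^^^^^^^^
AttributeError: 'float' object has no attribute 'round'
```

>>> step_arm(
  targets="-1 0 0 0 0 0 -0.14;-1 0 0 0 0 0 -0.28;-1 0 0 0 0 0 -0.41;-1 0 0 0 0 0 -0.55;-1 0 0 0 0 0 -0.55;-1 0 0 0 0 0 -0.55;-1 0 0 0 0 0 -0.55",
)

```text
clock: 5.45
eef_pos: [0.5165, -0.0121, 0.0826]
tool_rot: [-0.184, 0.983, -0.0, 0.0]
ft_force: [-0.7, -1.9, 4.5]
grip_width: 0.0131
grasp_force: 59.3
```

```bash
sed -i 's/o\["grip_width"\].round(4)/round(o["grip_width"],4)/' st.py; python3 st.py
```

```text
t 5.45 [ 0.5165 -0.0121  0.0826] F [-0.7 -1.9  4.5] M [-0.35  0.18 -0.04] w 0.0131 turn est 0.42
```

>>> step_arm(
  targets="-1 0 0 0.002 0 0 0;-1 0 0 0.004 0 0 0;-1 0 0 0.006 0 0 0;-1 0 0 0.006 0 0 0;-1 0 0 0.006 0 0 0",
)

```text
clock: 5.87
eef_pos: [0.5164, -0.012, 0.0849]
tool_rot: [-0.183, 0.983, -0.0, -0.0]
ft_force: [2.8, -3.6, -5.2]
grip_width: 0.0129
grasp_force: 58.3
```

>>> step_arm(
  targets="-1 0 0 0.002 0 0 0;-1 0 0 0.002 0 0 0;-1 0 0 0.002 0 0 0",
)

```text
clock: 6.12
eef_pos: [0.5164, -0.0121, 0.086]
tool_rot: [-0.183, 0.983, -0.0, 0.0]
ft_force: [3.1, -2.6, -5.8]
grip_width: 0.0129
grasp_force: 58.4
```

>>> step_arm(
  targets="-1 0 0 0.002 0 0 0;-1 0 0 0.002 0 0 0;-1 0 0 0.002 0 0 0",
)

```text
clock: 6.37
eef_pos: [0.5164, -0.0121, 0.0868]
tool_rot: [-0.183, 0.983, -0.0, -0.0]
ft_force: [4.1, -3.5, -6.9]
grip_width: 0.013
grasp_force: 58.4
```

>>> step_arm(
  targets="-1 0 0 0.002 0 0 0;-1 0 0 0.002 0 0 0;-1 0 0 0.002 0 0 0",
)

```text
clock: 6.62
eef_pos: [0.5164, -0.0121, 0.0876]
tool_rot: [-0.183, 0.983, -0.0, -0.0]
ft_force: [5.0, -3.1, -8.9]
grip_width: 0.0131
grasp_force: 58.4
```

```bash
python3 st.py; python3 - <<'E'
from h import *
s=bot.camera("side");np.save("s2.npy",s)
b=cv2.resize(s[145:245,200:300],None,fx=6,fy=6,interpolation=cv2.INTER_CUBIC)
cv2.imwrite("pics/c2.png",b[:,:,::-1])
E
```

```text
t 6.62 [ 0.5164 -0.0121  0.0876] F [ 5.  -3.1 -8.9] M [-0.75 -1.12  0.06] w 0.0131 turn est 0.418
```

View pics/c2.png

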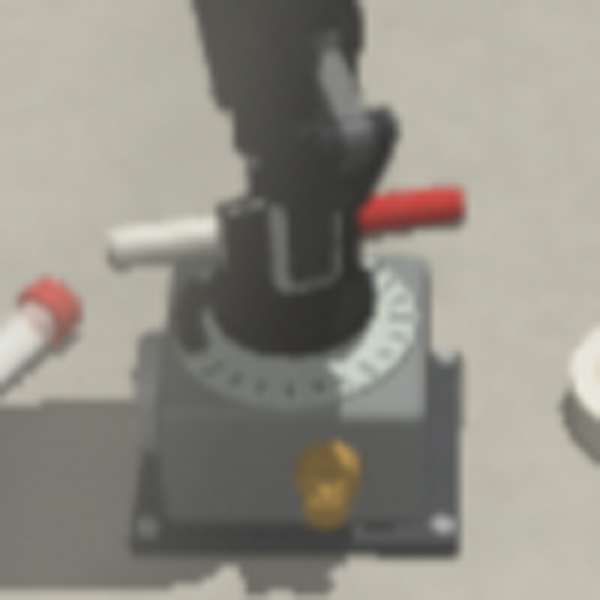

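The side view shows the fingers holding the bar with the pointed end towards the arc. The pull force keeps rising with height, so the knob is blocked at 0.42. I'll push it in, turn about 0.07 rad further and pull again.

>>> step_arm(
  targets="-1 0 0 -0.006 0 0 0;-1 0 0 -0.012 0 0 0;-1 0 0 -0.012 0 0 0;-1 0 0 -0.012 0 0 -0.09;-1 0 0 -0.012 0 0 -0.09;-1 0 0 -0.008 0 0 -0.09;-1 0 0 -0.004 0 0 -0.09;-1 0 0 0 0 0 -0.09;-1 0 0 0 0 0 -0.09;-1 0 0 0 0 0 -0.09",
)

```text
clock: 7.5
eef_pos: [0.5165, -0.0121, 0.0885]
tool_rot: [-0.149, 0.989, -0.0, 0.0]
ft_force: [2.1, -4.9, -0.9]
grip_width: 0.0127
grasp_force: 59.5
```

```bash
python3 st.py
```

```text
t 7.5 [ 0.5165 -0.0121  0.0885] F [ 2.1 -4.9 -0.9] M [-0.92 -0.5  -0.1 ] w 0.0127 turn est 0.349
```

>>> step_arm(
  targets="-1 0 0 0 0 0 0;-1 0 0 0 0 0 0;-1 0 0 0 0 0 0",
)

```text
clock: 7.75
eef_pos: [0.5165, -0.0121, 0.0885]
tool_rot: [-0.149, 0.989, -0.0, 0.0]
ft_force: [1.9, -3.1, -1.6]
grip_width: 0.013
grasp_force: 59.5
```

>>> step_arm(
  targets="-1 0 0 0.002 0 0 0;-1 0 0 0.002 0 0 0;-1 0 0 0.002 0 0 0;-1 0 0 0.002 0 0 0",
)

```text
clock: 8.08
eef_pos: [0.5165, -0.0121, 0.0893]
tool_rot: [-0.149, 0.989, -0.0, 0.0]
ft_force: [2.8, -5.2, -2.0]
grip_width: 0.013
grasp_force: 59.5
```

>>> step_arm(
  targets="-1 0 0 0.002 0 0 0;-1 0 0 0.004 0 0 0;-1 0 0 0.004 0 0 0;-1 0 0 0.004 0 0 0",
)

```text
clock: 8.42
eef_pos: [0.5164, -0.0121, 0.0912]
tool_rot: [-0.149, 0.989, -0.0, 0.0]
ft_force: [3.1, -5.2, -2.7]
grip_width: 0.013
grasp_force: 59.4
```

```bash
python3 st.py; python3 - <<'E'
from h import *
s=bot.camera("side");np.save("s3.npy",s);s2=np.load("s2.npy")
f=lambda s:cv2.resize(s[170:220,220:280],None,fx=6,fy=6,interpolation=cv2.INTER_CUBIC)
cv2.imwrite("pics/c3.png",np.hstack([f(s2),f(s)])[:,:,::-1])
E
```

```text
t 8.42 [ 0.5164 -0.0121  0.0912] F [ 3.1 -5.2 -2.7] M [-0.94 -0.63 -0.13] w 0.013 turn est 0.349
```

View pics/c3.png

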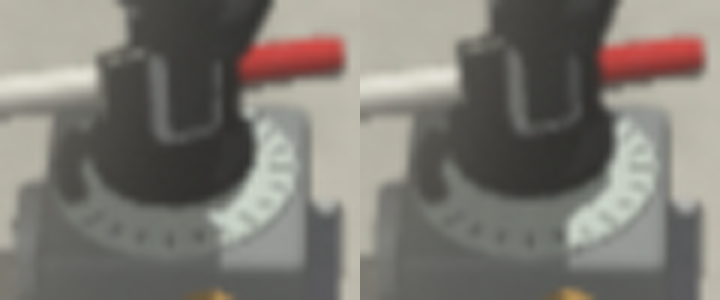

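The knob has risen with the fingers: the skirt's lower edge went from about row 205 to 197 in the crop. The force stays near 3 N, so the pin is in the slot. I'll pull on upwards.

>>> step_arm(
  targets="-1 0 0 0.002 0 0 0;-1 0 0 0.004 0 0 0;-1 0 0 0.006 0 0 0;-1 0 0 0.006 0 0 0;-1 0 0 0.006 0 0 0",
)

```text
clock: 8.88
eef_pos: [0.5165, -0.0121, 0.0942]
tool_rot: [-0.149, 0.989, -0.0, 0.0]
ft_force: [2.9, -4.7, -2.6]
grip_width: 0.0129
grasp_force: 59.4
```

>>> step_arm(
  targets="-1 0 0 0.002 0 0 0;-1 0 0 0.004 0 0 0;-1 0 0 0.004 0 0 0;-1 0 0 0.004 0 0 0",
)

```text
clock: 9.22
eef_pos: [0.5165, -0.0121, 0.0962]
tool_rot: [-0.149, 0.989, -0.0, 0.0]
ft_force: [3.0, -4.1, -2.6]
grip_width: 0.0128
grasp_force: 59.4
```

>>> step_arm(
  targets="-1 0 0 0.001 0 0 0;-1 0 0 0.001 0 0 0;-1 0 0 0.001 0 0 0",
)

```text
clock: 9.47
eef_pos: [0.5164, -0.0121, 0.0966]
tool_rot: [-0.149, 0.989, -0.0, 0.0]
ft_force: [3.8, -4.1, -3.6]
grip_width: 0.0132
grasp_force: 59.3
```

>>> step_arm(
  targets="-1 0 0 0.001 0 0 0;-1 0 0 0.001 0 0 0;-1 0 0 0.001 0 0 0",
)

```text
clock: 9.72
eef_pos: [0.5165, -0.0121, 0.0967]
tool_rot: [-0.149, 0.989, -0.0, 0.0]
ft_force: [4.1, -4.6, -7.1]
grip_width: 0.0129
grasp_force: 58.8
```

The end stop is at 0.0967 m, about 14 mm up, where the force jumps. I'll ease off, release and retreat upwards.

>>> step_arm(
  targets="-1 0 0 -0.001 0 0 0;-0.6 0 0 -0.001 0 0 0;-0.3 0 0 -0.001 0 0 0;0 0 0 -0.001 0 0 0;0.5 0 0 -0.001 0 0 0;1 0 0 -0.001 0 0 0;1 0 0 -0.001 0 0 0;1 0 0 -0.001 0 0 0;1 0 0 -0.001 0 0 0;1 0 0 -0.001 0 0 0",
)

```text
clock: 10.55
eef_pos: [0.5162, -0.0117, 0.0968]
tool_rot: [-0.148, 0.989, 0.0, 0.0]
ft_force: [0.6, 0.1, -0.2]
grip_width: 0.0851
grasp_force: 0.0
```

>>> step_arm(
  targets="1 0 0 0.04 0 0 0;1 0 0 0.1 0 0 0;1 0 0 0.18 0 0 0;1 0 0 0.24 0 0 0;1 0 0 0.3 0 0 0;1 0 0.3 0.3 0 0 0;1 0 0.3 0.3 0 0 0;1 0 0.3 0.3 0 0 0;1 0 0.3 0.3 0 0 0;1 0 0.3 0.3 0 0 0",
)

```text
clock: 11.38
eef_pos: [0.5159, 0.1429, 0.2466]
tool_rot: [-0.151, 0.988, 0.001, 0.0]
ft_force: [0.0, -0.0, 0.2]
grip_width: 0.085
grasp_force: 0.0
```

```bash
python3 st.py; python3 - <<'E'
from h import *
t=bot.camera("top");s=bot.camera("side")
a=cv2.resize(t[195:270,210:290],None,fx=5,fy=5,interpolation=cv2.INTER_CUBIC)
b=cv2.resize(s[170:245,210:290],None,fx=5,fy=5,interpolation=cv2.INTER_CUBIC)
cv2.imwrite("pics/c4.png",np.hstack([a,b])[:,:,::-1])
E
```

```text
t 11.38 [0.5159 0.1429 0.2466] F [ 0.  -0.   0.2] M [0.01 0.03 0.03] w 0.085 turn est 0.354
```

View pics/c4.png

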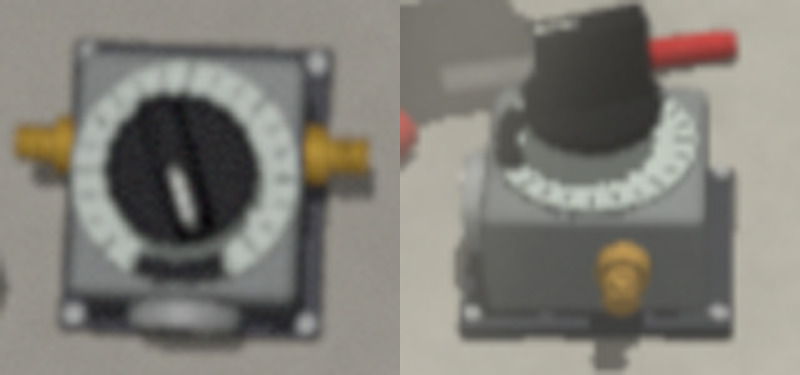

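The pointed end, at (190,225) in the top crop, stands over the black arc, whose middle is at (180,267). In the side crop the skirt is well clear of the dial, so the knob is out and released.

```bash
python3 -c "
from workcell import bot
print(bot.job_done())"
```

```text
the job is handed in; nothing more can be done
None
```

The knob is turned onto the arc (about 0.35 rad from its middle, where the slot was found), pulled up about 14 mm to its end stop and released, and the job is handed in.

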